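# Pop the latched drawer of the acrylic box with a dowel and draw it open

### The arm

A 6-joint arm with a two-finger parallel gripper is mounted at the origin on the work surface. World frame = base frame: x ahead of the robot, y to its left, z up, the work surface at z = 0. Lengths are in m, angles in rad, forces in N, time in s.
With the tool pointing down it reaches from about 0.425 to 0.95 m from the base axis. Payload 3.5 kg.
Tool frame: the origin (TCP) lies on the centre line of the jaws, within the pads' length; the fingertips stand 14 mm ahead of it and the grasp point (between the pads) lies 5 mm behind it (ctrl.finger_overhang is the distance from the TCP to the fingertips, in m); z points along the fingers, y is the line along which they close (so a half turn about z gives the same grasp; the last joint's range is limited). The gripper opens to 85 mm and grips with 20 to 120 N. Pads are 22 mm wide; open, the fingers measure 114 mm over their backs; the gripper's body (76 mm by 85 mm) begins 54 mm behind the grasp point. The pads swing forward as they close: fully open they stand 13 mm farther back than shut.
Start: joints at [-1.349, 0.286, 1.577, -0, 1.279, -0.15], TCP at [0.245, -0.629, 0.245] pointing down, gripper open.
Joint ranges: [-2.77, 2.77], [-0.9, 2.22], [0.21, 2.48], [-1.53, 4.67], [0.24, 2.81], [-2.84, 2.84]. Speed limits (rad/s): [2.79, 2.79, 3.14, 3.14, 3.14, 3.14].

### API

Orientations are given as a unit quaternion [x, y, z, w].
In Python, from plant import ctrl gives the robot as it stands.
- The arm moves only by the tool send_rows, never from a script. Its argument "moves" is text: rows parted by semicolons, each of 7 numbers parted by spaces: the turn, a rotation vector about the tool's x, y, z in units of 360 degrees (1.0 is 360 degrees), then the shift along the tool's x, y, z in units of 20 cm (1.0 is 20 cm), then the gripper's target within -1 to 1 (fully open at 1, half-way at 0, shut at -1). A call has 1 to 12 rows; each row is the pose to reach, as a shift and turn from the pose commanded when the call began, along the tool's axes at that moment, turning the shorter way round; what a row does not reach only later rows make up. A row lasts 1/8 s, in which the tool goes at most 62.5 mm and 10.7 degrees, less where a joint would pass 70% of its speed; a pose out of reach is approached as far as the arm can. A call with a number of a shift or a turn outside -1 to 1 is refused whole. A call with a gripper value outside its range is refused whole. The fingers move at their own pace and stop on an object; "newtons" is the grip in N (left out, the last holds). Time passes only in rows, so rows that repeat a pose let the fingers close. It gives the time, the measured TCP pose, the force, the opening and the grip force at its end, in the units of the state.
- ctrl.get_state(): the state, without advancing time (a new reading comes with each control period).
- ctrl.read_camera(name): name is "scene" or "top" or "wrist"; returns a dict with "image" (400x640x3 uint8, red, green, blue), "fovy" (degrees; the focal length in pixels is half the picture's height over the tangent of half this angle, whatever the lens; pixels are square), "cx", "cy" (the principal point, pixels), "extrinsics" (4x4, takes a point from camera to world coordinates). Camera axes: x right, y up, looking along -z (the intrinsics and any distortion apply to the point x, -y, -z); pixel columns grow to the right and rows downward; lengths in m; the calibration is good to about 2 mm. A picture is of the moment at which its call begins. There is no depth.
- ctrl.sign_off(): hands the job in; it is judged then, once.
The state is a dict: "time": time; "qpos": joint angles; "dq": joint speeds; "joint_efforts": joint torques, N m; "eef_pos": TCP position; "tcp_rot": TCP orientation; "contact_force": force on the tool from outside, world axes, zero at the start; "wrist_torque": the same for the moment, N m; "opening": opening from 0.0 (shut) to 1.0 (fully open); "finger_force": force on a finger pad.
Only numpy, scipy, OpenCV 4.12 (cv2) and the standard library are available. Lean on these libraries where they do the work, as an engineer would, in place of code of your own. Each camera call takes 0.05 s, during which the arm holds its last target. There are 200 camera calls.

### The job

The drawer of the clear acrylic box is held shut by an orange spring latch. Take the wooden dowel from its cradle, push it level through the small blue-ringed hole in the back of the box to press the latch gently until the drawer springs out a little, and lay the dowel back in its cradle. Then pull the drawer fully open by its wooden pull and let go, leaving the other things on the table where they are.

Things in the scene. Friction and masses are not known exactly. Their poses are not given: they have to be found in the camera images.
- box: clear acrylic box, fixed to the table, 160 long (its x) x 120 wide (y) x 120 high (z), walls 4 mm; origin at the centre of its underside, z up. The drawer front is its -x face, the back wall with the release hole its +x face (outer surface at x = +80, inner at +76). The drawer fills it from x = -80 to +30.
- release_hole (a point): centre of the round release hole, 24 mm in diameter with a thin blue ring around it, on the outer surface of the box's back wall: 80 mm along the box's +x from its origin, 52 mm above the table. The dowel goes in here level, along the box's -x.
- latch: orange plastic spring latch inside the box, hinged on a level axis along the box's y; origin at the hinge, 66 mm behind the box's middle and 92 mm up. A plate (34 wide, 68 high, from 36 mm above the table) hangs from the hinge behind the hole; an arm reaches forward from it and hooks the drawer. Pressing the plate towards the box's front lifts the hook.
- latch_pad (a point): centre of the latch plate's rear face, opposite the hole, where the dowel presses: at rest 14 mm in from the back wall's outer surface (x = +66 in the box frame). It must be pressed about 9 mm to free the drawer (2 N at first, about 4 N when it frees); its stop comes after about 16 mm (about 6 N), and pressing on beyond that strains it. It springs back when released.
- drawer (a joint): how far the drawer is out, m: 0 = shut and latched, grows towards the box's -x, stop at 0.090 = fully open. When unlatched a spring pushes it out to about 0.04, where it stays; from there it is drawn by hand (about 2 N) and stays where it is left.
- drawer_pull (a point): grasp point on the drawer's wooden pull, a bar that stands straight out 46 mm from the middle of the drawer front, 14 mm thick (box's y), 32 mm high, its top 90 mm above the table; this point lies in the middle of its thickness, 74 mm above the table and 30 mm out from the drawer front, and moves with the drawer.
- dowel: loose light-wood dowel, 14 mm in diameter, 160 mm long, about 30 g, both ends alike; origin at its centre, x along its length.
- cradle: dark wooden cradle fixed to the table, 120 x 50 mm base; two V-shaped rests, 12 mm thick, stand 45 mm either side of its middle along its x (tops 56 mm above the table), leaving 78 mm free between them for the fingers. Origin at the centre of its underside. The dowel lies along its x, at the start within 8 mm of centred lengthways, its axis 48 mm above the table.
- charger: slim silver charger lying flat, 75 x 150 x 14 mm, loose; origin at the centre of its underside. To be left alone.
- glasses_case: folded aluminium reading-glasses case, 60 x 160 x 34 mm, loose; origin at the centre of its underside. To be left alone.
- dish: terracotta dish, 140 mm across, 32 mm high, loose; origin at the centre of its underside. To be left alone.
- jar: blue ceramic jar with a wooden cap, 72 mm across, 85 mm high, loose; origin at the centre of its underside. To be left alone.
- mug: white mug, 80 mm across, 92 mm high, loose; origin at the centre of its underside. To be left alone.

How it is judged:
On the way, in this order (a step that is already met when the one before it is completed fails the run):
1. the dowel, through the hole, presses the latch in towards release (at least 6 mm) (x of latch_pad in the frame of box below 0.06 m and contact force between dowel and latch above 0.5 N), for 0.04 s.
2. the dowel is back in its cradle (x of dowel in the frame of cradle between -0.03 and 0.03 m and y of dowel in the frame of cradle between -0.006 and 0.006 m and z of dowel in the frame of cradle between 0.042 and 0.054 m and angle between the x axis of dowel and the x axis of cradle, either way round below 0.12 rad), for 0.1 s.
3. the drawer is drawn fully open (value of joint drawer above 0.08 m), for 0.1 s.
At the end, for the whole second after the job is handed in: The drawer is out by more than 80 of its 90 mm and at rest, the latch has sprung back (within 3 mm), and the dowel lies at rest in both V rests of its cradle, along it (within 0.12 rad), within 30 mm lengthways of the middle and 6 mm sideways and in height of its seat (all of step 2 and value of joint drawer above 0.08 m and linear speed of dowel below 0.02 m/s and velocity of joint drawer between -0.02 and 0.02 m/s and x of latch_pad in the frame of box above 0.063 m); the robot touches nothing.
It fails at once if the latch is strained: the dowel presses it with more than 25 N (contact force between dowel and latch above 25 N).
It fails at once if the charger, glasses case, dish, jar or mug is shoved (over 25 mm) (distance of any of charger, glasses_case, dish, jar, mug from where it was at the start of the episode above 0.025 m).
It also fails if it takes over 61 s, if anything falls off the work surface, if the arm or the gripper's body presses on something with over 40 N, if the wrist force passes 120 N, or if a joint passes its speed limit or range.

## Working session

There is one attempt and no reset: what is moved stays moved. The work goes in short steps, Python scripts to look and compute and a tool call to move; the robot and the scene stay as the last step left them, time stands still between calls to the robot, and variables do not carry over. Pictures are saved under pics/ and viewed, at most 10 in all, crops included, and the job is handed in when it is done.

Besides the shell and the picture viewer there is one more tool, called as name(argument=value, ...) on one line, values as JSON. send_rows: Moves the arm, as the interface text tells. Its arguments: {"type":"object","properties":{"moves":{"type":"string"},"newtons":{"type":"number"}},"required":["moves"]}

```bash
mkdir -p pics; ls; cat > h.py <<'E'
import numpy as np, cv2
from plant import ctrl
def shot(n,f):
    c=ctrl.read_camera(n); cv2.imwrite(f'pics/{f}.png',c['image'][:,:,::-1]); np.savez(f'pics/{f}.npz',**{k:np.array(v) for k,v in c.items()}); return c
def load(f): return dict(np.load(f'pics/{f}.npz'))
def ray(c,u,v):
    f=200/np.tan(np.radians(float(c['fovy']))/2)
    d=np.array([(u-c['cx'])/f,-(v-c['cy'])/f,-1.]); E=c['extrinsics']
    return E[:3,3],E[:3,:3]@d
def onz(c,u,v,z):
    o,d=ray(c,u,v); return o+d*(z-o[2])/d[2]
def proj(c,p):
    f=200/np.tan(np.radians(float(c['fovy']))/2); E=c['extrinsics']
    q=E[:3,:3].T@(np.array(p)-E[:3,3]); return np.array([c['cx']-f*q[0]/q[2],c['cy']+f*q[1]/q[2]])
E
python3 - <<'E'
from h import *
for n in ['scene','top','wrist']:
    c=shot(n,n+'0'); print(n,c.keys(),c['fovy'],c['cx'],c['cy'],np.round(c['extrinsics'],3).tolist())
print(ctrl.get_state())
E
```

```text
pics
scene dict_keys(['image', 'fovy', 'cx', 'cy', 'extrinsics']) 51.58782989413057 319.40678853081727 193.06954910167923 [[0.394, -0.577, 0.716, 1.62], [0.919, 0.261, -0.295, -0.387], [-0.016, 0.774, 0.633, 0.983], [0.0, 0.0, 0.0, 1.0]]
top dict_keys(['image', 'fovy', 'cx', 'cy', 'extrinsics']) 53.659035361834114 317.5000578210459 201.24070901823262 [[0.018, 0.998, -0.065, 0.525], [-1.0, 0.018, -0.007, 0.039], [-0.006, 0.066, 0.998, 1.21], [0.0, 0.0, 0.0, 1.0]]
wrist dict_keys(['image', 'fovy', 'cx', 'cy', 'extrinsics']) 67.75141908532603 314.1491289233129 195.43369553504633 [[0.363, 0.887, 0.285, 0.318], [-0.932, 0.346, 0.109, -0.601], [-0.002, -0.305, 0.952, 0.373], [0.0, 0.0, 0.0, 1.0]]
{'time': 0.15, 'qpos': array([-1.34898837e+00,  2.86996026e-01,  1.57782959e+00, -1.08038687e-05,
        1.27861375e+00, -1.50008226e-01]), 'dq': array([ 2.38504110e-03, -2.17228948e-03, -4.20611386e-03, -1.45543998e-03,
       -5.43606756e-04,  2.76664209e-05]), 'joint_efforts': array([ 3.77356173e-04, -4.06600857e+01, -2.93144721e+01, -2.00810632e-04,
        3.91221227e-03,  4.12924265e-06]), 'eef_pos': array([ 0.2451454 , -0.62839131,  0.24424836]), 'tcp_rot': array([ 9.82768098e-01,  1.84840508e-01, -3.83095065e-05, -9.22576978e-04]), 'contact_force': array([-0.12116547,  0.60488747,  0.43829043]), 'wrist_torque': array([ 0.00394679,  0.01655707, -0.03554216]), 'finger_force': 0.0, 'opening': 0.997196688991679}
```

View pics/top0.png

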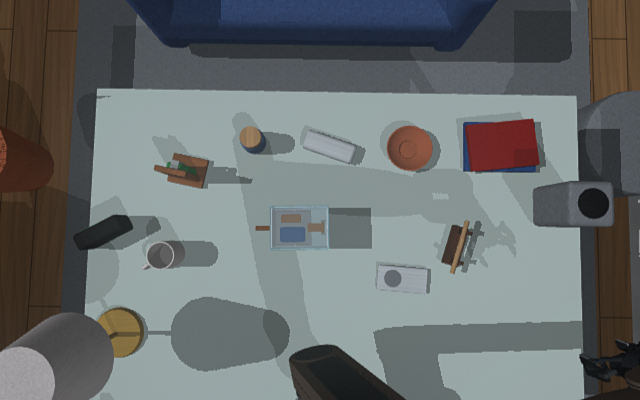

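View pics/scene0.png

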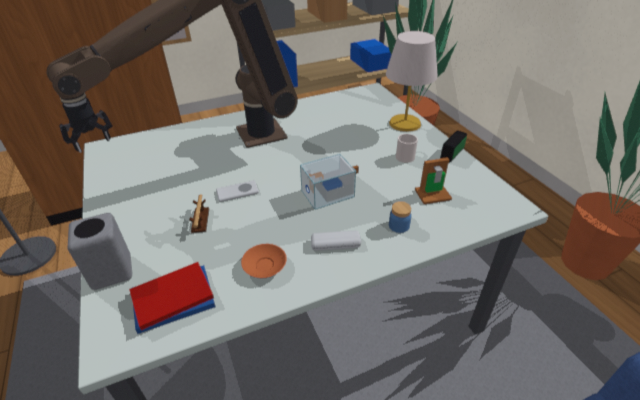

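The top view shows the box at about (300,227), with its pull at (263,228) on the left, so the box's +x points to image right (world -y). The dowel in its cradle runs from (468,222) to (455,270), and the charger is at (402,278). The scene view agrees, with the blue ring on the left face near (307,188). Next I'll get rough positions.

```bash
python3 - <<'E'
from h import *
c=load('top0'); im=c['image']
hsv=cv2.cvtColor(im,cv2.COLOR_RGB2HSV)
sub=im[215:278,438:490].astype(int)
h=hsv[215:278,438:490]
m=((h[...,1]>90)&(h[...,2]>110)).astype(np.uint8)
n,l,st,ce=cv2.connectedComponentsWithStats(m)
for i in range(1,n):
    if st[i,4]>30:
        pts=np.argwhere(l==i)[:,::-1]+[438,215]; r=cv2.minAreaRect(pts.astype(np.float32)); print(st[i],r)
        for p in cv2.boxPoints(r): print(onz(c,*p,.05)[:2])
        print('centre',onz(c,*r[0],.052))
for p in [(271,206),(327,206),(329,249),(271,249)]: print('boxtop',onz(c,*p,.12))
print('pull',onz(c,256,228.5,.09),onz(c,270,228.5,.09))
for n,p,z in [('charger',(402,278),.014),('case',(330,146),.034)]: print(n,onz(c,*p,z))
E
```

```text
[ 13   6  17  52 207] ((459.05413818359375, 246.51593017578125), (4.232494831085205, 53.442298889160156), 16.38953971862793)
[ 0.4037244  -0.33873758]
[ 0.55306277 -0.38326038]
[ 0.54978952 -0.39507728]
[ 0.40051651 -0.3504694 ]
centre [ 0.47655056 -0.36609558  0.052     ]
boxtop [0.58112655 0.17526012 0.12      ]
boxtop [0.58389439 0.02064744 0.12      ]
boxtop [0.46604202 0.01320497 0.12      ]
boxtop [0.46308942 0.17219626 0.12      ]
pull [0.51821541 0.219799   0.09      ] [0.51893847 0.18018554 0.09      ]
charger [ 0.37819226 -0.20880262  0.014     ]
case [0.76933299 0.0131852  0.034     ]
```

```bash
cat >> h.py <<'E'
from scipy.spatial.transform import Rotation as Ro
def plan(p,yaw):
    s=ctrl.get_state(); R0=Ro.from_quat(s['tcp_rot']); R=Ro.from_euler('z',yaw,degrees=True)*Ro.from_euler('x',180,degrees=True)
    print('tcp',s['eef_pos'].round(4),'t',round(s['time'],2),'yaw',np.degrees(np.arctan2(*R0.as_matrix()[[1,0],0])).round(2))
    print('turn',((R0.inv()*R).as_rotvec()/2/np.pi).round(4),'shift',(R0.inv().apply(np.array(p)-s['eef_pos'])/.2).round(4))
E
python3 -c "
from h import *
plan([.45,-.358,.22],-16.6)"
```

```text
tcp [ 0.2451 -0.6284  0.2442] t 0.15 yaw 21.3
turn [-3.000e-04  1.000e-04  1.053e-01] shift [ 1.4454 -0.8872  0.1232]
```

send_rows(moves="0 0 0.0527 0.72 -0.44 0.06 1;0 0 0.0527 0.72 -0.44 0.06 1;0 0 0.0527 0.72 -0.44 0.06 1;0 0 0.0527 0.72 -0.44 0.06 1")

```text
time: 0.65
eef_pos: [0.349, -0.4918, 0.2326]
tcp_rot: [1.0, 0.022, -0.0, -0.001]
contact_force: [-0.8, -0.1, -0.7]
opening: 0.996
finger_force: 0.0
```

```bash
python3 -c "
from h import *
plan([.45,-.358,.22],-16.6)"
```

```text
tcp [ 0.349  -0.4918  0.2326] t 0.65 yaw 2.57
turn [-0.0003  0.0001  0.0532] shift [ 0.5344 -0.6456  0.0639]
```

send_rows(moves="0 0 0.053 0.534 -0.645 0.064 1;0 0 0.053 0.534 -0.645 0.064 1;0 0 0.053 0.534 -0.645 0.064 1;0 0 0.053 0.534 -0.645 0.064 1;0 0 0.053 0.534 -0.645 0.064 1")

```text
time: 1.27
eef_pos: [0.4486, -0.3623, 0.2206]
tcp_rot: [0.989, -0.146, -0.0, 0.0]
contact_force: [-0.1, -0.3, -0.4]
opening: 0.999
finger_force: 0.0
```

```bash
python3 - <<'E'
from h import *
shot('wrist','w1'); plan([.45,-.358,.22],-16.6)
E
```

```text
tcp [ 0.4484 -0.3627  0.2207] t 1.32 yaw -16.82
turn [ 0.0001 -0.     -0.0006] shift [ 0.0011 -0.0247  0.0035]
```

View pics/w1.png

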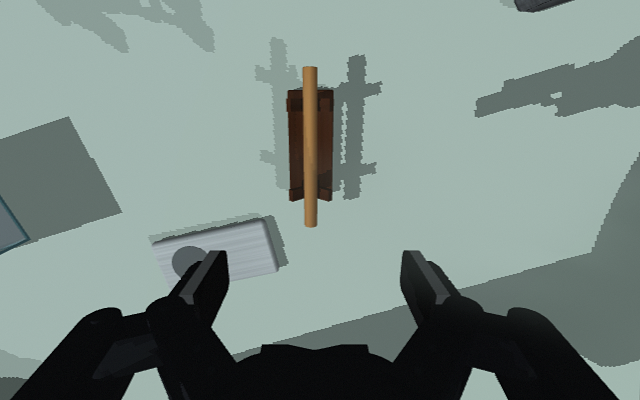

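The wrist view shows the dowel clearly, from (310,67) to (311,226), lying over the dark cradle. The charger is at (215,250), and no finger covers the dowel.

```bash
python3 - <<'E'
from h import *
c=load('w1'); hsv=cv2.cvtColor(c['image'],cv2.COLOR_RGB2HSV)
m=((hsv[...,1]>90)&(hsv[...,2]>140)).astype(np.uint8); m[:, :250]=0; m[:,370:]=0; m[240:]=0
n,l,st,ce=cv2.connectedComponentsWithStats(m); i=1+np.argmax(st[1:,4]); 
p=np.argwhere(l==i)[:,::-1].astype(np.float32); r=cv2.minAreaRect(p); print(st[i],r)
e=[]
for v0 in (st[i,1]+6,st[i,1]+st[i,3]-7):
    us=p[p[:,1]==v0][:,0]; e.append((us.mean(),v0)); print(len(us))
d=(np.array(e[1])-e[0]);d/=d[1]
top=np.array(e[0])-d*(6.5); bot=np.array(e[1])+d*(7.5)
# top ends: far end face visible edge at z~.055(top) ; near end similar
A,B=onz(c,*top,.052),onz(c,*bot,.050)
print(A,B,np.linalg.norm(A-B),(A+B)/2,np.degrees(np.arctan2(A[1]-B[1],A[0]-B[0])))
E
```

```text
[ 303   67    9  160 1167] ((307.0, 146.5), (159.0, 8.0), 90.0)
8
6
[ 0.55341267 -0.38762209  0.052     ] [ 0.39804697 -0.34057538  0.05      ] 0.16234498677377002 [ 0.47572982 -0.36409874  0.051     ] -16.846981731666563
```

```bash
python3 - <<'E'
from h import *
c=load('w1'); im=c['image']; print(im[70,298:323].tolist()); print(im[150,298:323].tolist())
for v,a,b in[(78,303,318),(215,303,318)]: 
    row=im[v].astype(int); o=[u for u in range(290,335) if row[u,0]-row[u,2]>40]; print(v,o[0],o[-1],onz(c,(o[0]+o[-1])/2,v,.048))
E
```

```text
[[162, 182, 175], [162, 182, 175], [162, 183, 177], [157, 177, 170], [141, 140, 119], [143, 102, 59], [155, 115, 67], [159, 119, 69], [160, 120, 71], [159, 119, 71], [161, 120, 72], [156, 117, 68], [148, 113, 67], [138, 103, 62], [129, 97, 57], [117, 87, 52], [104, 78, 46], [91, 67, 38], [83, 67, 42], [122, 129, 118], [166, 188, 182], [164, 184, 177], [162, 182, 176], [162, 183, 176], [162, 183, 175]]
[[55, 36, 25], [54, 36, 25], [57, 39, 29], [57, 37, 25], [59, 37, 26], [99, 72, 45], [149, 112, 69], [148, 111, 68], [151, 115, 69], [153, 117, 73], [154, 117, 73], [161, 124, 75], [159, 122, 74], [150, 115, 70], [138, 104, 64], [123, 94, 58], [111, 85, 53], [99, 76, 49], [89, 68, 45], [69, 49, 34], [60, 40, 29], [63, 40, 29], [60, 38, 28], [60, 40, 30], [58, 38, 27]]
78 303 316 [ 0.54341902 -0.38742764  0.048     ]
215 305 315 [ 0.41055872 -0.34718824  0.048     ]
```

```bash
python3 -c "
from h import *
plan([.4616,-.3627,.12],-16.85)
plan([.4616,-.3627,.045],-16.85)"
```

```text
tcp [ 0.4484 -0.3627  0.2207] t 1.32 yaw -16.82
turn [ 0.0001 -0.      0.0001] shift [ 0.0634 -0.0194  0.5035]
tcp [ 0.4484 -0.3627  0.2207] t 1.32 yaw -16.82
turn [ 0.0001 -0.      0.0001] shift [ 0.0633 -0.0196  0.8785]
```

send_rows(moves="0 0 0 0.063 -0.0195 0.3 1;0 0 0 0.063 -0.0195 0.5 1;0 0 0 0.063 -0.0195 0.5 1;0 0 0 0.063 -0.0195 0.5 1")

```text
time: 1.82
eef_pos: [0.4623, -0.363, 0.1224]
tcp_rot: [0.989, -0.146, 0.001, 0.001]
contact_force: [0.4, -0.3, 0.8]
opening: 1.001
finger_force: 0.0
```

```bash
python3 -c "
from h import *
plan([.4616,-.3627,.045],-16.85)"
```

```text
tcp [ 0.4623 -0.363   0.1224] t 1.82 yaw -16.84
turn [ 0.0002 -0.0004  0.    ] shift [-0.005  -0.0011  0.3868]
```

send_rows(moves="0 0 0 0 0 0.2 1;0 0 0 0 0 0.375 1;0 0 0 0 0 0.375 1;0 0 0 0 0 0.375 1;0 0 0 0 0 0.375 -1;0 0 0 0 0 0.375 -1;0 0 0 0 0 0.375 -1;0 0 0 0 0 0.375 -1;0 0 0 0 0 0.375 -1;0 0 0 0 0 0.375 -1", newtons=40)

```text
time: 3.08
eef_pos: [0.4622, -0.362, 0.046]
tcp_rot: [0.989, -0.146, 0.0, 0.001]
contact_force: [-0.4, -3.8, 2.3]
opening: 0.147
finger_force: 39.1
```

send_rows(moves="0 0 0 0 0 -0.05 -1;0 0 0 0 0 -0.15 -1;0 0 0 0 0 -0.4 -1;0 0 0 0 0 -0.65 -1;0 0 0 0 0 -0.95 -1;0 0 0 0 0 -0.95 -1;0 0 0 0 0 -0.95 -1")

```text
time: 3.95
eef_pos: [0.4621, -0.3608, 0.2364]
tcp_rot: [0.989, -0.146, 0.0, 0.0]
contact_force: [0.1, -0.1, -1.5]
opening: 0.146
finger_force: 39.0
```

```bash
python3 -c "
from h import *
plan([.52,-.18,.3],40)
plan([.52,0,.33],90)"
```

```text
tcp [ 0.4621 -0.3608  0.2364] t 3.95 yaw -16.74
turn [ 1.000e-04 -1.000e-04 -1.576e-01] shift [ 0.0174 -0.949  -0.3182]
tcp [ 0.4621 -0.3608  0.2364] t 3.95 yaw -16.74
turn [ 2.000e-04 -1.000e-04 -2.965e-01] shift [-0.2417 -1.8109 -0.4686]
```

send_rows(moves="0 0 -0.028 0.01 -0.2 -0.07 -1;0 0 -0.056 0.01 -0.4 -0.14 -1;0 0 -0.084 0.015 -0.6 -0.2 -1;0 0 -0.112 0.017 -0.8 -0.28 -1;0 0 -0.14 0.017 -0.949 -0.318 -1;0 0 -0.1576 0.017 -0.949 -0.318 -1;0 0 -0.1576 0.017 -0.949 -0.318 -1")

```text
time: 4.82
eef_pos: [0.5194, -0.1795, 0.2971]
tcp_rot: [0.94, 0.342, -0.001, -0.002]
contact_force: [-0.4, 0.3, -0.5]
opening: 0.144
finger_force: 39.1
```

```bash
python3 -c "
from h import *
plan([.52,0,.33],90)"
```

```text
tcp [ 0.5194 -0.1795  0.2971] t 4.83 yaw 39.96
turn [-6.00e-04 -1.00e-04 -1.39e-01] shift [ 0.5787 -0.6866 -0.1626]
```

send_rows(moves="0 0 -0.028 0.13 -0.15 -0.04 -1;0 0 -0.056 0.26 -0.3 -0.08 -1;0 0 -0.084 0.39 -0.45 -0.12 -1;0 0 -0.112 0.52 -0.6 -0.16 -1;0 0 -0.139 0.579 -0.686 -0.16 -1;0 0 -0.139 0.579 -0.686 -0.16 -1;0 0 -0.139 0.579 -0.686 -0.16 -1;0 0 -0.139 0.579 -0.686 -0.16 -1")

```text
time: 5.82
eef_pos: [0.5206, -0.002, 0.3306]
tcp_rot: [0.708, 0.706, -0.0, -0.0]
contact_force: [-0.2, -0.1, 0.1]
opening: 0.146
finger_force: 39.1
```

```bash
python3 -c "
from h import *
shot('wrist','w2'); c=shot('scene','s2'); plan([.52,0,.33],90)
x=cv2.resize(c['image'][140:220,280:380,::-1],None,fx=6,fy=6,interpolation=cv2.INTER_CUBIC); cv2.imwrite('pics/s2c.png',x)"
```

```text
tcp [ 0.5206 -0.0018  0.3308] t 5.92 yaw 89.88
turn [-0.0001 -0.     -0.0003] shift [ 0.0089 -0.0031  0.0042]
```

View pics/w2.png

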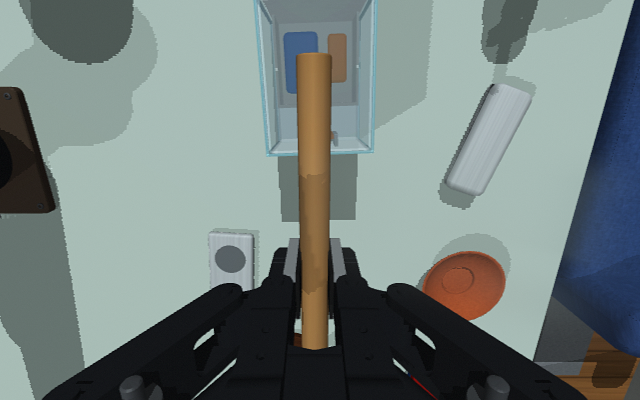

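View pics/s2c.png

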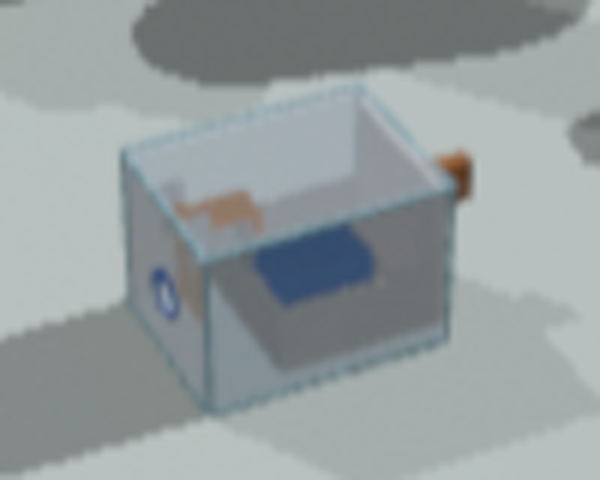

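In w2 the box's back top corners are near (267,155) and (374,152), and its sides run up to about (255,0) and (377,0). The dowel tip is at (314,54), roughly in line with the box. In the scene crop the ring centre is at crop (165,293), full image (307.5,188.8).

```bash
python3 - <<'E'
from h import *
c=load('w2'); im=c['image'].astype(int)
# cyan edge: outermost strong transition per row/col
g=cv2.cvtColor(c['image'],cv2.COLOR_RGB2HSV)
m=((g[...,1]>60)&(g[...,0]>85)&(g[...,0]<105))
def fit(P,ax):
    P=np.array(P,float); 
    for _ in range(4):
        k=np.polyfit(P[:,ax],P[:,1-ax],1); r=P[:,1-ax]-np.polyval(k,P[:,ax]); P=P[abs(r)<max(1,1.5*r.std())]
    return k,len(P)
L=[];R=[];B=[]
for v in range(5,145,4):
    us=np.where(m[v,235:290])[0]+235
    if len(us): L.append((us[0],v))
    us=np.where(m[v,350:390])[0]+350
    if len(us): R.append((us[-1],v))
for u in list(range(272,296,2))+list(range(334,370,2)):
    vs=np.where(m[140:165,u])[0]+140
    if len(vs): B.append((u,vs[-1]))
kl,kr,kb=fit(L,1),fit(R,1),fit(B,0); print(kl,kr,kb)
def x(k1,kb): # u=a v+b ; v=c u+d
    a,b=k1;cc,d=kb; u=(a*d+b)/(1-a*cc); return u,cc*u+d
pl,pr=x(kl[0],kb[0]),x(kr[0],kb[0]); print(pl,pr)
PL,PR=onz(c,*pl,.12),onz(c,*pr,.12); print(PL,PR,np.linalg.norm(PL-PR))
dl=onz(c,np.polyval(kl[0],10),10,.12)-PL; dr=onz(c,np.polyval(kr[0],10),10,.12)-PR
print([np.degrees(np.arctan2(d[1],d[0])) for d in(dl,dr)],'back edge normal',np.degrees(np.arctan2(*(PR-PL)[:2][::-1]))+90)
M=(PL+PR)/2
s=load('s2'); 
o,d=ray(s,307.5,188.8); t=(M[1]-o[1])/d[1]; print('mid back',M,'ring on wall',o+t*d)
# dowel: at grasp height ~.333
print('tip',onz(c,314,54,.34))
z=.333
for v in (65,120,200,260): 
    o=[u for u in range(285,345) if im[v,u,0]-im[v,u,2]>35]; print(v,o[0],o[-1],onz(c,(o[0]+o[-1])/2,v,z))
E
```

```text
(array([8.31932773e-02, 2.53584034e+02]), 35) (array([-2.73109244e-02,  3.76936555e+02]), 35) (array([-3.28912822e-02,  1.64383531e+02]), 30)
(np.float64(266.5303223864893), np.float64(155.61700646386134)) (np.float64(372.7819552473985), np.float64(152.1222540183262))
[0.46558415 0.01453148 0.12      ] [0.587404   0.01815088 0.12      ] 0.12187361100871025
[np.float64(91.73979793626538), np.float64(91.68381793380757)] back edge normal 91.70182146351863
mid back [0.52649407 0.01634118 0.12      ] ring on wall [0.53057463 0.01634118 0.05456147]
tip [0.52062514 0.09128511 0.34      ]
65 297 344 [0.52315537 0.08828259 0.333     ]
120 298 329 [0.52032475 0.06734823 0.333     ]
200 300 328 [0.52040567 0.03243669 0.333     ]
260 302 327 [0.52053623 0.00201433 0.333     ]
```

```bash
python3 -c "
from h import *
plan([.5305,-.102,.2],91.7)"
```

```text
tcp [ 0.5206 -0.0018  0.3308] t 5.92 yaw 89.88
turn [-0.0001 -0.     -0.005 ] shift [-0.501   0.0507  0.6542]
```

send_rows(moves="0 0 0 -0.25 0.02 0.1 -1;0 0 -0.005 -0.5 0.05 0.3 -1;0 0 -0.005 -0.5 0.05 0.55 -1;0 0 -0.005 -0.5 0.05 0.65 -1;0 0 -0.005 -0.5 0.05 0.65 -1;0 0 -0.005 -0.5 0.05 0.65 -1")

```text
time: 6.68
eef_pos: [0.5315, -0.1014, 0.2026]
tcp_rot: [0.696, 0.718, 0.0, 0.001]
contact_force: [0.0, 0.1, -0.3]
opening: 0.144
finger_force: 39.1
```

```bash
python3 -c "
from h import *
plan([.5305,-.102,.05],91.7)"
```

```text
tcp [ 0.5315 -0.1014  0.2026] t 6.67 yaw 91.8
turn [0.0004 0.0002 0.0003] shift [-0.0022 -0.0067  0.7631]
```

send_rows(moves="0 0 0 0 -0.003 0.25 -1;0 0 0 0 -0.004 0.5 -1;0 0 0 0 -0.004 0.7 -1;0 0 0 0 -0.004 0.76 -1;0 0 0 0 -0.004 0.76 -1;0 0 0 0 -0.004 0.76 -1;0 0 0 0 -0.004 0.76 -1")

```text
time: 7.55
eef_pos: [0.5313, -0.1015, 0.0512]
tcp_rot: [0.696, 0.718, 0.001, 0.002]
contact_force: [1.0, 0.6, -0.4]
opening: 0.147
finger_force: 39.1
```

```bash
python3 -c "
from h import *
w=shot('wrist','w3'); c=shot('scene','s3'); plan([.5305,-.102,.05],91.7)
a=cv2.resize(c['image'][160:220,240:360,::-1],None,fx=5,fy=5,interpolation=cv2.INTER_CUBIC)
b=cv2.resize(w['image'][0:240,200:440,::-1],None,fx=1.25,fy=1.25)
x=np.zeros((600,600,3),np.uint8); x[:300]=a; x[300:,:300]=b
cv2.imwrite('pics/c3.png',x)"
```

```text
tcp [ 0.5307 -0.1012  0.0504] t 7.65 yaw 91.83
turn [0.0004 0.0002 0.0004] shift [-0.0038 -0.001   0.0022]
```

View pics/c3.png

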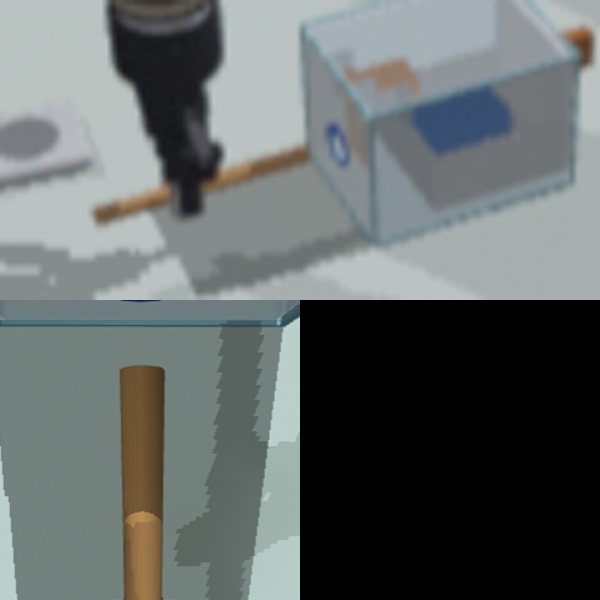

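The dowel is lined up sideways: ring top at about u=313 and tip at about u=313.6. In the scene view the tail is at about (260.6,203), the tip at about (301,190.4) and the ring at (307.6,189). I'll check that the dowel is level and at the right height.

```bash
python3 - <<'E'
from h import *
s=load('s3'); im=s['image'].astype(int)
t=np.array([.5307,-.1012,.0504]); d=np.array([-.0297,.9996,0])
for dz in (0,.003): print('tail,tip pred',proj(s,t-d*.067+[0,0,dz]),proj(s,t+d*.093+[0,0,dz]))
print('hole pred',proj(s,[.527,.0163,.052]))
for u in list(range(262,274,2))+list(range(286,301,2)):
    w=np.clip(im[180:212,u,0]-im[180:212,u,2]-12,0,None); v=(w*np.arange(180,212)).sum()/max(w.sum(),1)
    # point on dowel plane: intersect with vertical plane containing dowel
    o,r=ray(s,u,v); n=np.array([d[1],-d[0],0]); k=n@(t-o)/(n@r); p=o+k*r; print(u,round(v,2),w.sum(),p.round(4))
# ring
h=cv2.cvtColor(s['image'],cv2.COLOR_RGB2HSV)[175:205,298:316]
m=(h[...,0]>105)&(h[...,0]<130)&(h[...,1]>90); q=np.argwhere(m); print('ring',q.mean(0)[::-1]+[298,175],len(q), q.min(0)[::-1]+[298,175],q.max(0)[::-1]+[298,175])
w=load('w3'); print(proj(w,[.527,.0163,.065]),proj(w,t+d*.093+[0,0,.007]))
E
```

```text
tail,tip pred [258.3443191  203.83107998] [300.90662326 191.0555529 ]
tail,tip pred [258.24910215 203.17391215] [300.86920959 190.40447224]
hole pred [307.14355233 188.792777  ]
262 201.85 91 [ 0.5323 -0.1544  0.0543]
264 201.06 137 [ 0.5321 -0.1471  0.0551]
266 200.45 150 [ 0.5318 -0.1397  0.0552]
268 199.81 144 [ 0.5316 -0.1324  0.0553]
270 199.28 138 [ 0.5314 -0.125   0.055 ]
272 198.48 167 [ 0.5312 -0.1175  0.0559]
286 194.54 157 [ 0.5296 -0.0652  0.0548]
288 194.0 154 [ 0.5294 -0.0576  0.0546]
290 193.47 114 [ 0.5292 -0.05    0.0542]
292 192.92 106 [ 0.529  -0.0424  0.054 ]
294 192.25 106 [ 0.5287 -0.0347  0.0543]
296 191.67 105 [ 0.5285 -0.027   0.0543]
298 191.02 96 [ 0.5283 -0.0193  0.0545]
300 190.51 96 [ 0.528  -0.0116  0.0541]
ring [306.8 186.8] 5 [306 185] [308 192]
[313.28933786 -30.43418223] [313.76740548  55.20699098]
```

send_rows(moves="0 0 0 0.05 0 0 -1;0 0 0 0.1 0 0 -1;0 0 0 0.15 0 0 -1;0 0 0 0.175 0 0 -1;0 0 0 0.175 0 0 -1;0 0 0 0.175 0 0 -1")

```text
time: 8.4
eef_pos: [0.5289, -0.0661, 0.0492]
tcp_rot: [0.696, 0.718, 0.0, 0.0]
contact_force: [-0.3, 0.9, 0.6]
opening: 0.149
finger_force: 39.1
```

send_rows(moves="0 0 0 0.02 0 0 -1;0 0 0 0.04 0 0 -1;0 0 0 0.04 0 0 -1;0 0 0 0.04 0 0 -1")

```text
time: 8.9
eef_pos: [0.5287, -0.0583, 0.0493]
tcp_rot: [0.696, 0.718, -0.0, 0.0]
contact_force: [1.3, -3.8, 0.0]
opening: 0.148
finger_force: 39.1
```

send_rows(moves="0 0 0 0.01 0 0 -1;0 0 0 0.02 0 0 -1;0 0 0 0.02 0 0 -1;0 0 0 0.02 0 0 -1")

```text
time: 9.4
eef_pos: [0.5285, -0.0541, 0.0493]
tcp_rot: [0.696, 0.718, 0.0, 0.0]
contact_force: [-0.2, -5.1, 1.7]
opening: 0.146
finger_force: 39.1
```

```bash
cat >> h.py <<'E'
def pull():
    c=ctrl.read_camera('top'); im=c['image'].astype(int)[215:242,215:272]; m=(im[...,0]-im[...,2]>35); q=np.argwhere(m); s=ctrl.get_state()
    print('pull cols',(q[:,1].min()+215,q[:,1].max()+215) if len(q) else None,len(q),s['contact_force'].round(1),s['eef_pos'].round(4))
E
python3 -c "
from h import *
pull()"
```

```text
pull cols (np.int64(243), np.int64(256)) 47 [ 0.4 -5.3  0.3] [ 0.5285 -0.0541  0.0492]
```

The drawer has sprung out: the pull moved 13 px, about 38 mm. I'll withdraw the dowel now.

send_rows(moves="0 0 0 -0.08 0 0 -1;0 0 0 -0.16 0 0 -1;0 0 0 -0.24 0 0 -1;0 0 0 -0.32 0 0 -1;0 0 0 -0.35 0 0 -1;0 0 0 -0.35 0 -0.25 -1;0 0 0 -0.35 0 -0.5 -1;0 0 0 -0.35 0 -0.75 -1;0 0 0 -0.35 0 -0.9 -1;0 0 0 -0.35 0 -0.9 -1;0 0 0 -0.35 0 -0.9 -1")

```text
time: 10.82
eef_pos: [0.5298, -0.1236, 0.2276]
tcp_rot: [0.696, 0.718, -0.0, -0.001]
contact_force: [-0.1, -0.7, -1.0]
opening: 0.144
finger_force: 39.1
```

```bash
python3 -c "
from h import *
pull()
plan([.4618,-.362,.2],-16.85)"
```

```text
pull cols (np.int64(242), np.int64(268)) 55 [ 0.4 -0.4 -0.2] [ 0.5296 -0.1235  0.2269]
tcp [ 0.5296 -0.1235  0.2269] t 10.88 yaw 91.83
turn [-6.000e-04  3.000e-04  3.019e-01] shift [-1.1815 -0.3761  0.1337]
```

send_rows(moves="0 0 0.029 -0.2 -0.06 0 -1;0 0 0.058 -0.4 -0.12 0 -1;0 0 0.087 -0.6 -0.19 0 -1;0 0 0.116 -0.7 -0.22 0 -1;0 0 0.145 -0.8 -0.25 0 -1;0 0 0.174 -0.8 -0.25 0 -1;0 0 0.174 -0.8 -0.25 0 -1;0 0 0.174 -0.8 -0.25 0 -1")

```text
time: 11.88
eef_pos: [0.4854, -0.2849, 0.2278]
tcp_rot: [0.967, 0.253, -0.001, -0.001]
contact_force: [0.7, 0.0, -0.5]
opening: 0.149
finger_force: 39.1
```

```bash
python3 -c "
from h import *
plan([.4618,-.362,.2],-16.85)"
```

```text
tcp [ 0.4854 -0.2849  0.2278] t 11.88 yaw 29.35
turn [-0.0003  0.0003  0.1283] shift [-0.2915  0.2787  0.1385]
```

send_rows(moves="0 0 0.029 -0.1 0.1 0.04 -1;0 0 0.058 -0.2 0.2 0.08 -1;0 0 0.087 -0.291 0.279 0.12 -1;0 0 0.116 -0.291 0.279 0.138 -1;0 0 0.1283 -0.291 0.279 0.138 -1;0 0 0.1283 -0.291 0.279 0.138 -1;0 0 0.1283 -0.291 0.279 0.138 -1;0 0 0.1283 -0.291 0.279 0.138 -1")

```text
time: 12.88
eef_pos: [0.4622, -0.3623, 0.2016]
tcp_rot: [0.989, -0.147, 0.0, 0.0]
contact_force: [-0.3, -0.0, -0.4]
opening: 0.148
finger_force: 39.1
```

```bash
python3 -c "
from h import *
plan([.4622,-.362,.046],-16.85)"
```

```text
tcp [ 0.4622 -0.3623  0.2016] t 12.88 yaw -16.92
turn [ 0.     -0.     -0.0002] shift [-7.000e-04 -1.700e-03  7.778e-01]
```

send_rows(moves="0 0 0 0 -0.001 0.25 -1;0 0 0 0 -0.001 0.5 -1;0 0 0 0 -0.001 0.65 -1;0 0 0 0 -0.001 0.7 -1;0 0 0 0 -0.001 0.74 -1;0 0 0 0 -0.001 0.765 -1;0 0 0 0 -0.001 0.765 -1;0 0 0 0 -0.001 0.765 -1")

```text
time: 13.88
eef_pos: [0.4626, -0.3628, 0.0495]
tcp_rot: [0.989, -0.148, 0.001, 0.001]
contact_force: [-0.0, 0.4, -0.5]
opening: 0.148
finger_force: 39.1
```

send_rows(moves="0 0 0 0 0 0.008 -1;0 0 0 0 0 0.014 -1;0 0 0 0 0 0.014 -1;0 0 0 0 0 0.014 -1")

```text
time: 14.38
eef_pos: [0.4623, -0.3624, 0.0461]
tcp_rot: [0.989, -0.148, 0.0, 0.0]
contact_force: [-0.1, 1.4, 2.6]
opening: 0.15
finger_force: 39.4
```

Light contact with the rests, so I'll open slowly and then lift.

send_rows(moves="0 0 0 0 0 0 -0.5;0 0 0 0 0 0 -0.3;0 0 0 0 0 0 0.1;0 0 0 0 0 0 0.6;0 0 0 0 0 0 1;0 0 0 0 0 0 1;0 0 0 0 0 0 1;0 0 0 0 0 -0.2 1;0 0 0 0 0 -0.45 1;0 0 0 0 0 -0.7 1;0 0 0 0 0 -0.85 1;0 0 0 0 0 -0.85 1")

```text
time: 15.88
eef_pos: [0.4634, -0.3636, 0.2195]
tcp_rot: [0.989, -0.148, 0.003, 0.002]
contact_force: [1.1, 0.3, 0.1]
opening: 1.004
finger_force: 0.0
```

```bash
python3 - <<'E'
from h import *
c=shot('wrist','w4'); im=c['image'].astype(int); 
for v in (60,75,90,150,180,210): 
    o=[u for u in range(280,345) if im[v,u,0]-im[v,u,2]>45 and im[v,u,0]>95]
    if o: print(v,o[0],o[-1],onz(c,(o[0]+o[-1])/2+1.5,v,.048))
t=shot('top','t4'); pull()
plan([.46,-.1,.3],40)
E
```

```text
90 305 316 [ 0.54812763 -0.38904469  0.048     ]
150 306 317 [ 0.49314899 -0.37313243  0.048     ]
180 306 317 [ 0.46324857 -0.36393587  0.048     ]
210 307 316 [ 0.43142944 -0.35414916  0.048     ]
pull cols (np.int64(242), np.int64(268)) 51 [ 0.2 -0.3 -0.4] [ 0.4615 -0.3616  0.2138]
tcp [ 0.4615 -0.3616  0.2138] t 16.02 yaw -17.0
turn [-0.0004  0.0003 -0.1583] shift [-0.3907 -1.2494 -0.4282]
```

View pics/w4.png

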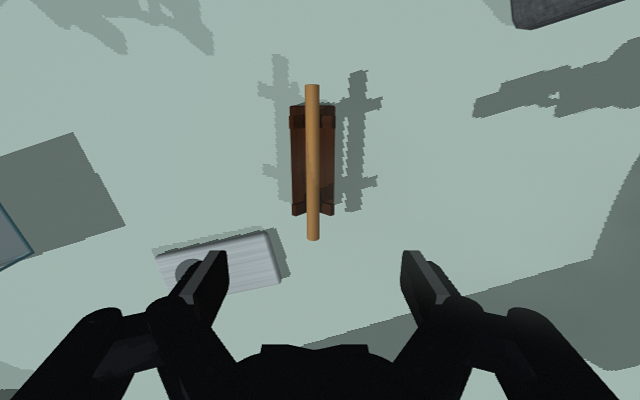

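The dowel lies back in both rests, running from (312,85) to (313,240) on the same line as before. Next is the pull.

```bash
python3 - <<'E'
from h import *
t=load('t4'); print('pull tip top',onz(t,242,228,.085),onz(t,242,225,.085),onz(t,242,231,.085))
plan([.5,-.18,.28],40)
E
```

```text
pull tip top [0.5188749  0.26045739 0.085     ] [0.52738035 0.26071919 0.085     ] [0.5103779  0.26019585 0.085     ]
tcp [ 0.4615 -0.3616  0.2138] t 16.02 yaw -17.0
turn [-0.0004  0.0003 -0.1583] shift [-0.0822 -0.9252 -0.3296]
```

send_rows(moves="0 0 -0.028 -0.02 -0.2 -0.1 1;0 0 -0.056 -0.04 -0.4 -0.2 1;0 0 -0.084 -0.06 -0.6 -0.3 1;0 0 -0.112 -0.08 -0.8 -0.33 1;0 0 -0.14 -0.082 -0.925 -0.33 1;0 0 -0.158 -0.082 -0.925 -0.33 1;0 0 -0.158 -0.082 -0.925 -0.33 1")

```text
time: 16.9
eef_pos: [0.5, -0.1799, 0.2794]
tcp_rot: [0.94, 0.341, -0.001, -0.002]
contact_force: [-0.8, -0.1, 0.5]
opening: 1.004
finger_force: 0.0
```

```bash
python3 - <<'E'
from h import *
plan([.522,.03,.28],91.7)
E
```

```text
tcp [ 0.5    -0.1799  0.2794] t 16.9 yaw 39.84
turn [-6.00e-04 -1.00e-04 -1.44e-01] shift [ 0.7568 -0.7353 -0.0011]
```

send_rows(moves="0 0 -0.028 0.15 -0.15 0 1;0 0 -0.056 0.3 -0.3 0 1;0 0 -0.084 0.45 -0.45 0 1;0 0 -0.112 0.6 -0.6 0 1;0 0 -0.144 0.757 -0.735 0 1;0 0 -0.144 0.757 -0.735 0 1;0 0 -0.144 0.757 -0.735 0 1;0 0 -0.144 0.757 -0.735 0 1")

```text
time: 17.9
eef_pos: [0.5224, 0.0281, 0.2813]
tcp_rot: [0.698, 0.717, -0.0, -0.0]
contact_force: [1.0, -0.4, -0.1]
opening: 1.001
finger_force: 0.0
```

```bash
python3 - <<'E'
from h import *
plan([.52,.21,.28],91.7)
E
```

```text
tcp [0.5224 0.0281 0.2813] t 17.9 yaw 91.54
turn [-0.0001  0.     -0.0004] shift [0.9094 0.0126 0.0061]
```

send_rows(moves="0 0 -0.0004 0.3 0 0 1;0 0 -0.0004 0.6 0.006 0 1;0 0 -0.0004 0.9 0.012 0 1;0 0 -0.0004 0.9 0.012 0 1;0 0 -0.0004 0.9 0.012 0 1")

```text
time: 18.52
eef_pos: [0.5197, 0.2084, 0.2815]
tcp_rot: [0.696, 0.718, -0.0, 0.0]
contact_force: [0.0, 0.4, 0.1]
opening: 0.999
finger_force: 0.0
```

```bash
python3 - <<'E'
from h import *
c=shot('wrist','w5'); plan([.52,.246,.13],91.7)
E
```

```text
tcp [0.5198 0.2079 0.2816] t 18.57 yaw 91.74
turn [-0.      0.0001  0.0001] shift [0.1906 0.007  0.7578]
```

View pics/w5.png

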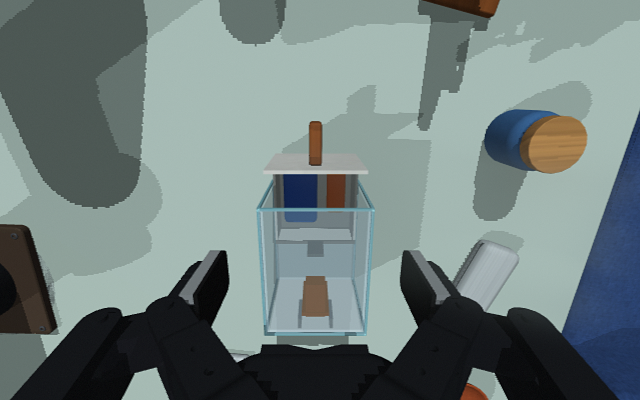

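The pull is at columns 309–322, with its far tip at row 121. The drawer front's edge is near row 155, and the jar is well clear at (545,140).

```bash
python3 - <<'E'
from h import *
c=load('w5'); print(onz(c,315.5,122,.09),onz(c,315.5,150,.09))
E
```

```text
[0.51917518 0.26350893 0.09      ] [0.52011994 0.2341501  0.09      ]
```

send_rows(moves="0 0 0 0.19 0.005 0.25 1;0 0 0 0.19 0.006 0.5 1;0 0 0 0.19 0.006 0.75 1;0 0 0 0.19 0.006 0.76 1;0 0 0 0.19 0.006 0.76 1")

```text
time: 19.2
eef_pos: [0.5209, 0.2465, 0.1315]
tcp_rot: [0.696, 0.718, 0.001, 0.001]
contact_force: [0.6, 0.2, 0.1]
opening: 0.998
finger_force: 0.0
```

```bash
python3 - <<'E'
from h import *
plan([.5197,.246,.069],91.7)
E
```

```text
tcp [0.5209 0.2465 0.1315] t 19.2 yaw 91.75
turn [ 0.0004 -0.0001  0.0001] shift [-0.0023 -0.0069  0.3126]
```

send_rows(moves="0 0 0 0 -0.003 0.2 1;0 0 0 0 -0.003 0.306 1;0 0 0 0 -0.003 0.306 1;0 0 0 0 -0.003 0.306 0;0 0 0 0 -0.003 0.306 -1;0 0 0 0 -0.003 0.306 -1;0 0 0 0 -0.003 0.306 -1;0 0 0 0 -0.003 0.306 -1;0 0 0 0 -0.003 0.306 -1;0 0 0 0 -0.003 0.306 -1;0 0 0 0 -0.003 0.306 -1", newtons=30)

```text
time: 20.58
eef_pos: [0.5194, 0.2474, 0.0691]
tcp_rot: [0.696, 0.718, 0.001, 0.0]
contact_force: [0.4, 1.1, 4.5]
opening: 0.156
finger_force: 33.0
```

send_rows(moves="0 0 0 0.03 0 0 -1;0 0 0 0.07 0 0 -1;0 0 0 0.11 0 0 -1;0 0 0 0.15 0 0 -1;0 0 0 0.19 0 0 -1;0 0 0 0.22 0 0 -1;0 0 0 0.245 0 0 -1;0 0 0 0.245 0 0 -1;0 0 0 0.245 0 0 -1")

```text
time: 21.7
eef_pos: [0.5178, 0.2969, 0.0691]
tcp_rot: [0.695, 0.719, 0.001, 0.0]
contact_force: [1.0, 0.7, 5.3]
opening: 0.162
finger_force: 33.2
```

```bash
python3 - <<'E'
from h import *
t=shot('top','t5'); plan([.5197,.246,.069],91.7); print(ctrl.get_state()['contact_force'])
E
```

```text
tcp [0.5178 0.2969 0.0691] t 21.75 yaw 91.87
turn [ 0.0002 -0.0002  0.0005] shift [-2.545e-01  1.200e-03  2.000e-04]
[0.61490656 0.56218659 4.57304679]
```

send_rows(moves="0 0 0 0.01 0 0 -1;0 0 0 0.02 0 0 -1;0 0 0 0.02 0 0 -1;0 0 0 0.02 0 0 -1")

```text
time: 22.25
eef_pos: [0.5178, 0.2975, 0.0689]
tcp_rot: [0.695, 0.719, -0.002, 0.002]
contact_force: [0.7, -10.1, 8.2]
opening: 0.156
finger_force: 33.7
```

At the stop, since the resistance rises to 10 N. I'll ease off, release and lift.

send_rows(moves="0 0 0 -0.018 0 0 -1;0 0 0 -0.018 0 0 -1;0 0 0 -0.018 0 0 -0.3;0 0 0 -0.018 0 0 0.3;0 0 0 -0.018 0 0 1;0 0 0 -0.018 0 0 1;0 0 0 -0.018 0 0 1;0 0 0 -0.018 0 -0.2 1;0 0 0 -0.018 0 -0.45 1;0 0 0 -0.018 0 -0.7 1;0 0 0 -0.018 0 -0.9 1;0 0 0 -0.018 0 -0.9 1")

```text
time: 23.75
eef_pos: [0.5193, 0.2974, 0.2537]
tcp_rot: [0.695, 0.719, 0.004, 0.002]
contact_force: [-0.4, -0.0, -0.1]
opening: 0.998
finger_force: 0.0
```

```bash
python3 - <<'E'
from h import *
t=shot('top','t6'); w=shot('wrist','w6'); s=ctrl.get_state(); print(s['eef_pos'],s['contact_force'],s['opening'],s['time'])
x=np.zeros((560,640,3),np.uint8); x[:240]=w['image'][:240,:,::-1]; x[240:]=t['image'][70:390,0:640,::-1]; cv2.imwrite('pics/c6.png',x)
E
```

```text
[0.51707755 0.29653631 0.24824534] [ 0.64396903 -0.24222133 -0.72523509] 0.9996983778677502 23.85
```

View pics/c6.png

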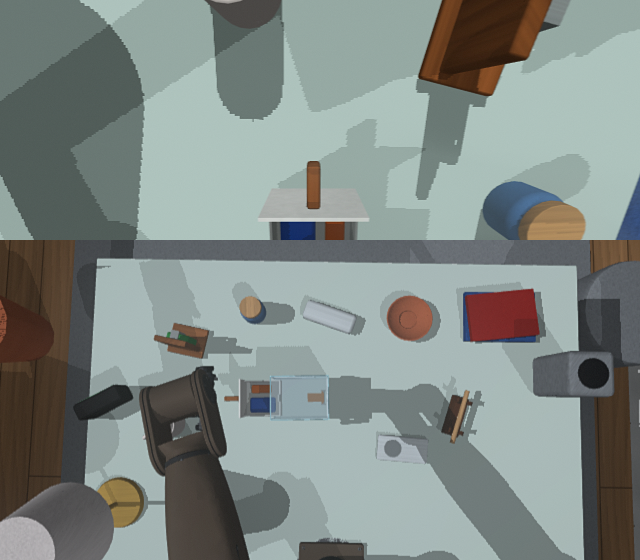

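The drawer is fully out: the pull tip moved from column 256 to about 225, roughly 89 mm. The dowel is in its cradle, the other things haven't moved, and the gripper is clear.

```bash
python3 -c "
from plant import ctrl
print(ctrl.sign_off())"
```

```text
the job is handed in; nothing more can be done
None
```

I handed the job in at about 24 s: the latch was pressed with the dowel, the dowel is back in its cradle, and the drawer was pulled to its stop and let go; no verdict came back.

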